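# Set out a drive kit on the kit board

### The job

Set out the parts for the next drive on the grey kit board: put the black gearhead with its housing centred on the blue pad, lying as it does now (it may point any way), stand the black bush in the centre of the yellow pad, stand the yellow shaft cap upright, rim down as it is now, on the centre of the top of the bush so that it covers the bore, and lay the steel shaft on the bare board exactly midway between the two pads, square across the board (at right angles to the line from pad to pad). Leave the dark bottle, the tape roll and the grease tin where they are.

Things in the scene. Friction and masses are not known exactly. Their poses are not given: they have to be found in the camera images.
- gearhead_mid (a point): Loose black gearhead lying with its yellow shaft level: the block-shaped black housing is 42 mm (its x) by 60 mm (its y) by 60 mm high; the yellow capped shaft, 13 mm thick, sticks out level towards its -x, its axis 40 mm above the underside, its tip 59 mm from this point. This point is the centre of the housing, 30 mm above the underside. Its z axis points up.
- bush_mid (a point): Loose black plastic spacer bush, a plain upright cylinder 45 mm in diameter and 88 mm high, with a flat top in which a narrow bore (about 14 mm) shows; the foot of the yellow cap is wider than the bore and stands over it, it does not go in. This point is its centre, 44 mm above its underside. Its z axis points up.
- shaft_mid (a point): Loose grey turned steel motor shaft lying flat, stepped, 120 mm long (along its y) and 15 mm thick; it does not roll. This point is its centre, 7.5 mm above its underside. Its z axis points up.
- cap_mid (a point): Loose yellow plastic shaft cap standing upright, wide rim down, 18 mm in diameter at the rim and 32 mm high. This point is its centre, 16 mm above its underside. Its z axis points up.
- board_mid (a point): Centre of the top of the fixed grey kit board with aluminium ends, 130 mm (x) by 350 mm (y) and 8 mm thick, lying on the table. This point is on the bare upper face (z = 0.008 m) exactly midway between the two coloured pads; the row of pads runs along its y axis.
- blue_pad: Fixed blue square pad, 80 by 80 mm and 4 mm thick, towards one end of the kit board, its centre 120 mm from the board's centre. Origin at the centre of its underside, on the board; its upper face is 12 mm above the table.
- yellow_pad: Fixed yellow square pad, the same as the blue one, towards the other end of the kit board. Origin at the centre of its underside; its upper face is 12 mm above the table.
- dark_bottle: Bystander, not to be moved: dark brown bottle with a pointed dark red nozzle, 49 mm across, 168 mm high. Origin at the centre of its underside.
- tape_roll: Bystander, not to be moved: brown roll of packing tape lying flat just beyond the kit board, 110 mm across, 48 mm high. Origin at the centre of its underside.
- grease_tin: Bystander, not to be moved: flat white tin with a green label, 67 mm across, 36 mm high. Origin at the centre of its underside.

How it is judged:
By the outcome, as a careful person would: the job done as asked, in the order asked, and still so for the second after the job is handed in, with the robot touching nothing.
It also fails if it takes over 128 s, if anything falls off the work surface, if the arm or the gripper's body presses on something with over 40 N, if the wrist force passes 120 N, or if a joint passes its speed limit or range.

### The arm

A 7-joint arm with a two-finger parallel gripper is mounted at the origin on the work surface; the furniture and walls round the work are solid. World frame = base frame: x ahead of the robot, y to its left, z up, the work surface at z = 0. Lengths are in m, angles in rad, forces in N, time in s.
With the tool pointing down it reaches from about 0.4 to 0.9 m from the base axis. Payload 5.5 kg.
Tool frame: the origin (TCP) lies at the very end of the fingers, on their centre line; the grasp point (between the pads) lies 19 mm behind it; z points along the fingers, y is the line along which they close (so a half turn about z gives the same grasp; the last joint's range is limited). The gripper opens to 85 mm and grips with 20 to 120 N. Pads are 22 mm wide; open, the fingers measure 114 mm over their backs; the gripper's body (76 mm by 85 mm) begins 54 mm behind the grasp point. The pads swing forward as they close: fully open they stand 13 mm farther back than shut.
Start: joints at [-1.045, 0.501, -0.427, 1.55, 0.221, 1.138, -0.21], TCP at [0.169, 0.628, 0.231] pointing down, gripper open.
Joint ranges: [-2.88, 2.88], [-0.31, 2.03], [-1.54, 1.56], [0.2, 2.42], [-1.41, 4.55], [0.19, 2.02], [-2.57, 2.57]. Speed limits (rad/s): [2.57, 2.57, 3.14, 3.14, 3.14, 3.14, 3.14].

### API

Orientations are given as a unit quaternion [x, y, z, w].
In Python, from workcell import manip, eyes, job_done gives the robot as it stands.
- The arm moves only by the tool step_arm, never from a script. Its argument "plan" is one flat list of numbers, 4 for each row, row after row: the shift along the world's x, y, z in mm, then the turn about the world's z in degrees. In form: [dx, dy, dz, yaw, dx, dy, dz, yaw, ...]. A call has 1 to 20 rows; each row shifts and turns the commanded pose from where the row before left it; what a row does not reach is not made up. A row lasts 1/10 s, in which the tool goes at most 50 mm and 8.59 degrees, less where a joint would pass 70% of its speed; a pose out of reach is approached as far as the arm can. A call is refused whole if a number of a shift passes 50 or a number of a turn 8.59, either way. A call with a gripper value outside its range is refused whole. "fingers" is the finger opening in mm, from 0 to 85.4, set as the call begins (left out, the last holds). The fingers move at their own pace and stop on an object; the grip force is fixed at half the most. Time passes only in rows, so rows that do not move let the fingers close. It gives the time, the measured TCP pose, the force, the opening and the grip force at its end, in the units of the state.
- manip.read_state(): the state, without advancing time (a new reading comes with each control period).
- eyes.read_camera(name): name is "side" or "top"; returns the picture (480x640x3 uint8, blue, green, red); there is no depth.
- eyes.get_calibration(name): a dict with "fov_y" (degrees; the focal length in pixels is half the picture's height over the tangent of half this angle, whatever the lens; pixels are square), "cx", "cy" (the principal point, pixels), "xyz" and "attitude" of the camera in the world. Camera axes: x right, y up, looking along -z (the intrinsics and any distortion apply to the point x, -y, -z); pixel columns grow to the right and rows downward; lengths in m; the calibration is good to about 2 mm. A picture is of the moment at which its call begins. get_calibration takes no time and is no camera call.
- job_done(): hands the job in; it is judged then, once.
The state is a dict: "time": time; "joint_positions": joint angles; "qd": joint speeds; "joint_torque": joint torques, N m; "tcp_pos": TCP position; "orientation": TCP orientation; "force": force on the tool from outside, world axes, zero at the start; "wrist_torque": the same for the moment, N m; "gripper_width": finger opening in m; "gripper_force": force on a finger pad.
Only numpy, scipy, OpenCV 4.12 (cv2) and the standard library are available. Lean on these libraries where they do the work, as an engineer would, in place of code of your own. Each camera call takes 0.05 s, during which the arm holds its last target. There are 200 camera calls.

## Working session

There is one attempt and no reset: what is moved stays moved. The work goes in short steps, Python scripts to look and compute and a tool call to move; the robot and the scene stay as the last step left them, time stands still between calls to the robot, and variables do not carry over. Pictures are saved under pics/ and viewed, at most 14 in all, crops included, and the job is handed in when it is done.

Besides the shell and the picture viewer there is one more tool, called in YAML: its name, and indented under it one key for each argument. step_arm: Moves the arm, as the interface text tells. Its arguments: {"type":"object","properties":{"plan":{"type":"array","items":{"type":"number"}},"fingers":{"type":"number"}},"required":["plan"]}

```bash
mkdir -p pics; ls; python3 - <<'E'
from workcell import manip, eyes
import cv2
for n in ("top","side"):
    print(n,eyes.get_calibration(n)); cv2.imwrite(f"pics/{n}0.png",eyes.read_camera(n))
s=manip.read_state(); print(s)
E
```

```text
pics
top {'fov_y': 48.87020373325502, 'cx': 322.59163975265216, 'cy': 235.7077410773909, 'xyz': array([0.48315468, 0.03989804, 1.27192211]), 'attitude': array([ 0.04038829, -0.02933723, -0.69756352,  0.71478196])}
side {'fov_y': 52.0874044399524, 'cx': 320.9954566539678, 'cy': 245.52486941580707, 'xyz': array([0.25887254, 0.90644561, 0.54172188]), 'attitude': array([-0.09663184,  0.5122313 ,  0.83715606, -0.16568379])}
{'time': 0.1, 'joint_positions': array([-1.04478436,  0.50178265, -0.42681055,  1.55136255,  0.22080318,
        1.13832342, -0.21028638]), 'qd': array([ 3.00051465e-04, -5.83537154e-04, -2.08994339e-05, -2.86867892e-03,
       -5.52900875e-05,  4.72505545e-04,  1.09555009e-03]), 'joint_torque': array([-1.16269256e-02, -5.70806336e+01, -5.83909124e+00, -2.81743938e+01,
        1.04381866e-02,  5.51697172e-03,  8.22907481e-06]), 'tcp_pos': array([0.16873761, 0.6270475 , 0.23033833]), 'orientation': array([ 1.30993688e-01,  9.91382785e-01, -8.97690510e-04, -1.49065325e-04]), 'force': array([ 0.65511238, -0.13870141,  0.57555494]), 'wrist_torque': array([-0.00301403,  0.02150644,  0.00470182]), 'gripper_force': 0.0, 'gripper_width': 0.08551476985304916}
```

View pics/top0.png

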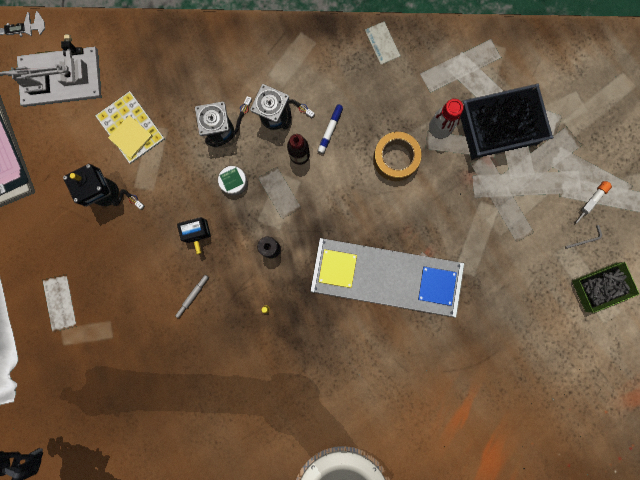

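View pics/side0.png

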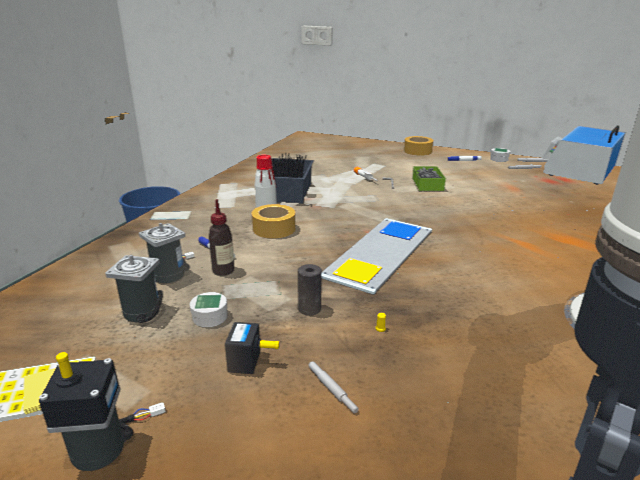

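The top view shows the gearhead at (193,231) with its shaft towards (199,250), bush top (268,245), cap (265,310), shaft (192,297), yellow pad (338,268), blue pad (438,286). Bystanders: bottle (298,150), tape roll (397,155), tin (232,180). Next I segment these and cast rays.

```bash
cat > h.py <<'E'
from workcell import manip, eyes
import cv2, numpy as np
from scipy.spatial.transform import Rotation as R
def ray(n,px):
    c=eyes.get_calibration(n); f=240/np.tan(np.radians(c["fov_y"]/2))
    px=np.atleast_2d(px).astype(float)
    d=np.c_[(px[:,0]-c["cx"])/f,-(px[:,1]-c["cy"])/f,-np.ones(len(px))]
    return np.array(c["xyz"]),R.from_quat(c["attitude"]).apply(d)
def onz(n,px,z):
    o,d=ray(n,px); return (o+d*((z-o[2])/d[:,2])[:,None])[:,:2]
def tri(p,q):
    o1,d1=ray("top",p); o2,d2=ray("side",q); A=np.c_[d1[0],-d2[0]]
    s=np.linalg.lstsq(A,o2-o1,rcond=None)[0]; a=o1+s[0]*d1[0]; b=o2+s[1]*d2[0]
    return (a+b)/2,np.linalg.norm(a-b)
def blobs(img,lo,hi,box,amin=15):
    x0,y0,x1,y1=box; m=np.zeros(img.shape[:2],np.uint8)
    m[y0:y1,x0:x1]=cv2.inRange(cv2.cvtColor(img,cv2.COLOR_BGR2HSV),lo,hi)[y0:y1,x0:x1]
    cs=cv2.findContours(m,cv2.RETR_EXTERNAL,cv2.CHAIN_APPROX_NONE)[0]
    return sorted([c for c in cs if cv2.contourArea(c)>=amin],key=cv2.contourArea,reverse=True)
def rect(n,c,z):
    w=onz(n,c.reshape(-1,2),z)*1000
    r=cv2.minAreaRect(w.astype(np.float32)); return np.round(r[0],1),np.round(r[1],1),round(r[2],1)
YEL=((20,120,100),(35,255,255)); BLU=((100,120,60),(125,255,255)); BLK=((0,0,0),(180,255,55)); GRY=((0,0,110),(180,40,255))
E
python3 - <<'E'
from h import *
t=cv2.imread("pics/top0.png"); s=cv2.imread("pics/side0.png")
for nm,lohi,box,z in [("ypad",YEL,(310,240,370,300),.012),("bpad",BLU,(410,255,465,315),.012),("gear_yel",YEL,(180,236,215,265),.04),("gear_blk",BLK,(170,210,215,248),.06),
  ("bush",BLK,(250,230,288,265),.088),("cap",YEL,(255,300,275,320),.032),("shaft",GRY,(170,270,215,325),.0075)]:
    for c in blobs(t,*lohi,box)[:2]: print("top",nm,rect("top",c,z),c.reshape(-1,2).mean(0).round(1))
for nm,lohi,box,z in [("ypad",YEL,(325,250,390,295),.012),("bpad",BLU,(370,215,430,245),.012),("gear_yel",YEL,(258,335,285,352),.04),("gear_blk",BLK,(220,315,262,375),.03),("bush",BLK,(290,262,326,318),.044),("cap",YEL,(372,308,392,336),.016),("shaft",GRY,(300,355,362,418),.0075)]:
    for c in blobs(s,*lohi,box)[:2]: print("side",nm,rect("side",c,z),cv2.boundingRect(c))
def up(img,x0,y0,x1,y1,k): return cv2.resize(img[y0:y1,x0:x1],None,fx=k,fy=k,interpolation=cv2.INTER_CUBIC)
cv2.imwrite("pics/crop.png",np.vstack([up(t,165,205,295,325,5)[:,:650],])[:600])
E
```

```text
top ypad (array([531. ,  24.2]), array([79.7, 79.9]), 81.4) [336.8 267.3]
top bpad (array([ 495.2, -213. ]), array([79.8, 80.3]), 81.4) [436.2 286.4]
top gear_yel (array([570.7, 354.9]), array([30.9, 10.8]), 16.7) [196.9 247.2]
top gear_blk (array([600.3, 356.9]), array([68.7, 69.3]), 16.2) [194.8 232.8]
top bush (array([565.9, 174.3]), array([68.6, 44.1]), 50.5) [270.  249.2]
top cap (array([432.3, 191.6]), array([14.5, 19.9]), 38.2) [265.2 308.4]
top shaft (array([456.7, 372. ]), array([ 11.5, 118.2]), 56.1) [190.9 295.9]
side ypad (array([528.6,  25.6]), array([82.7, 80.6]), 81.1) (333, 258, 49, 26)
side bpad (array([ 493.1, -210.8]), array([83.6, 79.9]), 81.1) (380, 222, 40, 18)
side gear_yel (array([569.9, 352.6]), array([32.8, 19. ]), 15.9) (259, 340, 21, 9)
side gear_blk (array([607.4, 366.4]), array([ 46.4, 120.8]), 28.5) (230, 325, 30, 49)
side bush (array([554.8, 183.7]), array([ 34.4, 124.5]), 35.6) (303, 274, 18, 38)
side cap (array([429.7, 191.5]), array([17.7, 59.1]), 15.5) (375, 312, 11, 20)
side shaft (array([455.3, 368.3]), array([ 16.3, 126.2]), 56.4) (309, 361, 49, 52)
```

View pics/crop.png

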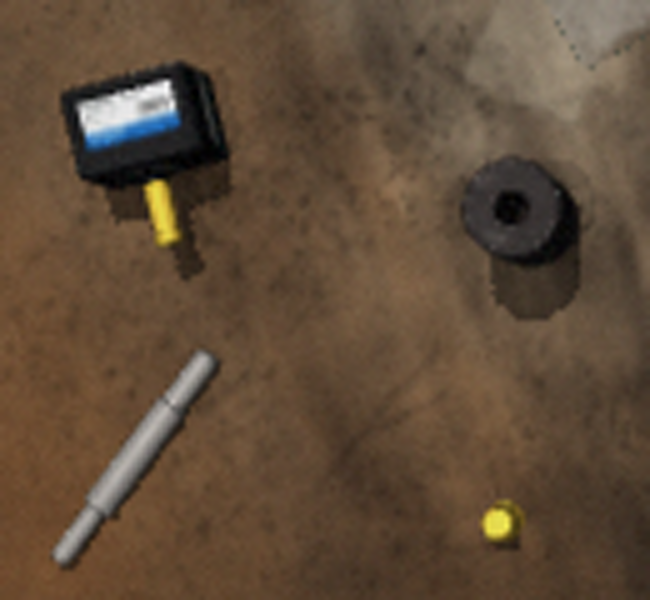

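The crop puts the bush bore at crop px (512,207), cap top (497,524) and shaft ends (207,358)/(64,556). The gear's top face corners are about (62,95), (180,63), (205,157) and (90,187). The pads come out at 80 mm and 239.9 mm apart, matching the given sizes.

```bash
python3 - <<'E'
from h import *
def w(pts,z): return (onz("top",np.array(pts)/5+[165-.4,205-.4],z)*1000).round(1)
print("gear top",w([(62,95),(180,63),(205,157),(90,187)],.06), w([(62,95),(180,63),(205,157),(90,187)],.06).mean(0))
print("gear shaft root,tip",w([(154,182),(169,242)],.0465))
print("bush",w([(512,207)],.088)); print("cap",w([(497,524)],.032)); e=w([(207,358),(64,556)],.009); print("shaft",e,e.mean(0))
t=cv2.imread("pics/top0.png");s=cv2.imread("pics/side0.png")
# side checks: bush top centre, cap top, gear yellow
c=blobs(s,*YEL,(372,308,392,336))[0]; x,y,ww,hh=cv2.boundingRect(c); print("cap side top/bottom",onz("side",[(x+ww/2,y+2.5)],.032)*1000,onz("side",[(x+ww/2,y+hh-3)],0)*1000)
print("bush side top", onz("side",[(310,271)],.088)*1000)
print("tip 3d",tri([(165+169/5,205+238/5)],[(279,344.5)]))
E
```

```text
gear top [[623.1 398.8]
 [639.3 344.6]
 [595.8 330.9]
 [580.6 383.6]] [609.7   364.475]
gear shaft root,tip [[584.7 357.5]
 [556.8 349.1]]
bush [[573.9 184.5]]
cap [[429.9 193. ]]
shaft [[504.  337.7]
 [408.5 401.4]] [456.25 369.55]
cap side top/bottom [[429.40372342 193.3442324 ]] [[427.56215229 192.4600945 ]]
bush side top [[568.35208635 188.82472509]]
tip 3d (array([0.55613604, 0.34888355, 0.04057138]), np.float64(0.004333559989678697))
```

step_arm:
  plan: [36.7,-21.8,0,2.65,36.7,-21.8,0,2.65,36.7,-21.8,0,2.65,36.7,-21.8,0,2.65,36.7,-21.8,0,2.65,36.7,-21.8,0,2.65,36.7,-21.8,0,2.65,36.7,-21.8,0,2.65,36.7,-21.8,0,2.65,36.7,-21.8,0,2.65,36.7,-21.8,0,2.65,36.7,-21.8,0,2.65,0,0,-30,0,0,0,-30,0,0,0,-30,0,0,0,-20,0,0,0,0,0,0,0,0,0]
  fingers: 85

```text
time: 1.9
tcp_pos: [0.609, 0.366, 0.121]
orientation: [-0.146, 0.989, -0.0, -0.001]
force: [0.2, 0.7, -0.0]
gripper_width: 0.0848
gripper_force: 0.0
```

step_arm:
  plan: [0,0,-25,0,0,0,-25,0,0,0,-25,0,0,0,-20,0,0,0,-10,0,0,0,0,0,0,0,0,0]

```text
time: 2.6
tcp_pos: [0.6099, 0.3667, 0.0174]
orientation: [-0.146, 0.989, 0.0, 0.001]
force: [-0.2, -0.2, 1.0]
gripper_width: 0.085
gripper_force: 0.0
```

step_arm:
  plan: [0,0,0,0,0,0,0,0,0,0,0,0,0,0,0,0,0,0,0,0,0,0,0,0,0,0,0,0,0,0,0,0,0,0,0,0,0,0,0,0]
  fingers: 40

```text
time: 3.6
tcp_pos: [0.6103, 0.3667, 0.018]
orientation: [-0.146, 0.989, 0.0, 0.001]
force: [-0.4, -0.6, 6.4]
gripper_width: 0.0593
gripper_force: 66.7
```

step_arm:
  plan: [0,0,20,0,0,0,40,0,0,0,40,0,0,0,40,0,-7.25,-36.2,0,-1.59,-7.25,-36.2,0,-1.59,-7.25,-36.2,0,-1.59,-7.25,-36.2,0,-1.59,-7.25,-36.2,0,-1.59,-7.25,-36.2,0,-1.59,-7.25,-36.2,0,-1.59,-7.25,-36.2,0,-1.59,-7.25,-36.2,0,-1.59,-7.25,-36.2,0,-1.59,-7.25,-36.2,0,-1.59,-7.25,-36.2,0,-1.59,-7.25,-36.2,0,-1.59,-7.25,-36.2,0,-1.59,-7.25,-36.2,0,-1.59,-7.25,-36.2,0,-1.59]

```text
time: 5.6
tcp_pos: [0.492, -0.214, 0.1567]
orientation: [0.076, 0.997, 0.0, -0.0]
force: [-0.5, -0.0, -5.5]
gripper_width: 0.0593
gripper_force: 66.5
```

step_arm:
  plan: [0,0,0,0,0,0,-30,0,0,0,-30,0,0,0,-30,0,0,0,-20,0,0,0,0,0,0,0,0,0]

```text
time: 6.3
tcp_pos: [0.4931, -0.2127, 0.0467]
orientation: [0.076, 0.997, 0.0, -0.0]
force: [0.1, 0.8, -3.8]
gripper_width: 0.0596
gripper_force: 66.8
```

```bash
python3 - <<'E'
from h import *
s=manip.read_state(); print(s["tcp_pos"],s["orientation"],s["force"])
t=eyes.read_camera("top"); d=eyes.read_camera("side")
cv2.imwrite("pics/b.png",np.hstack([cv2.resize(t[225:345,360:500],(560,480))[:, :400],cv2.resize(d[140:260,350:450],(400,480))]))
E
```

```text
[ 0.49307348 -0.21266347  0.04666183] [ 7.56308006e-02  9.97135770e-01  2.81088800e-04 -3.99032035e-04] [ 0.06451427  0.77334793 -3.75250883]
```

View pics/b.png

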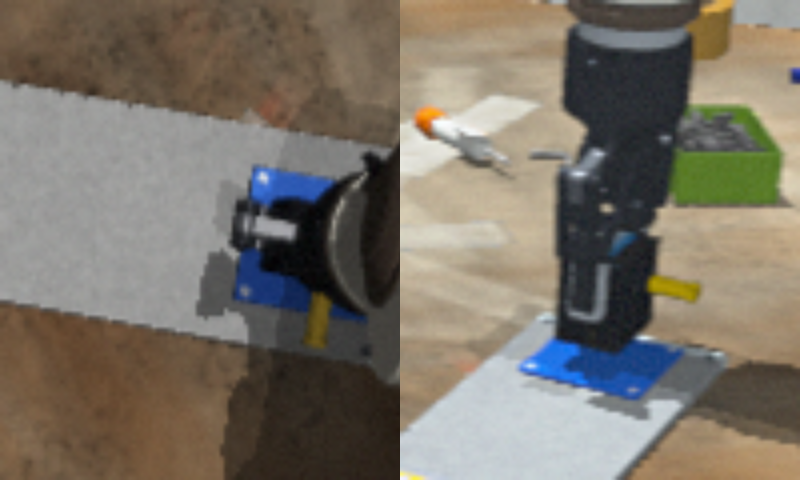

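The top crop shows the gearhead's yellow tip at about (438.8,310.7) over the blue pad. In the side crop the tip is at about (425,213). I'll measure the tip against the pad centre.

```bash
python3 - <<'E'
from h import *
p=[(360+315/4-.4,225+345/4-.4)]; q=[(350+300/4-.4,140+291/4-.4)]
print(tri(p,q))
a=np.radians(171.3); u=np.array([np.cos(a),np.sin(a)])
for n,px,bl in (("top",p,[495.2,-213]),("side",q,[493.1,-210.8])):
    c=onz(n,px,.069)[0]*1000-59*u-bl; print(n,c,"along x-axis",-c@u,"along y",c@[u[1],-u[0]])
E
```

```text
(array([ 0.43680158, -0.20421822,  0.07170989]), np.float64(0.003268840448609797))
top [ 1.42720139 -0.36270919] along x-axis 1.4656435370694045 along y -0.14265616699873282
side [ 1.48433864 -9.34313585] along x-axis 2.880510060604224 along y -9.011110394734413
```

step_arm:
  plan: [-1.5,0,-8,0,0,0,-5,0,0,0,-3,0,0,0,-0.7,0,0,0,0,0,0,0,0,0]

```text
time: 7.0
tcp_pos: [0.4915, -0.2132, 0.03]
orientation: [0.076, 0.997, -0.0, -0.0]
force: [-2.7, 0.0, 3.8]
gripper_width: 0.0589
gripper_force: 67.8
```

step_arm:
  plan: [0,0,0,0,0,0,0,0,0,0,0,0,0,0,0,0,0,0,0,0,0,0,0,0]
  fingers: 85

```text
time: 7.6
tcp_pos: [0.4918, -0.2131, 0.0296]
orientation: [0.076, 0.997, -0.0, 0.0]
force: [0.3, -0.3, 0.5]
gripper_width: 0.0847
gripper_force: 0.0
```

step_arm:
  plan: [0,0,30,0,0,0,50,0,0,0,50,0,5.8,28.5,0,0,5.8,28.5,0,0,5.8,28.5,0,0,5.8,28.5,0,0,5.8,28.5,0,0,5.8,28.5,0,0,5.8,28.5,0,0,5.8,28.5,0,0,5.8,28.5,0,0,5.8,28.5,0,0,5.8,28.5,0,0,5.8,28.5,0,0,5.8,28.5,0,0,5.8,28.5,0,0,0,0,0,0,0,0,0,0]

```text
time: 9.5
tcp_pos: [0.5725, 0.1866, 0.1593]
orientation: [0.075, 0.997, -0.0, -0.0]
force: [0.7, -0.7, 0.3]
gripper_width: 0.0849
gripper_force: 0.0
```

```bash
python3 - <<'E'
from h import *
t=eyes.read_camera("top"); d=eyes.read_camera("side")
cv2.imwrite("pics/t1.png",t);cv2.imwrite("pics/s1.png",d)
cv2.imwrite("pics/c.png",np.hstack([cv2.resize(t[250:330,400:480],(400,400),interpolation=cv2.INTER_CUBIC),cv2.resize(d[180:260,360:440],(400,400),interpolation=cv2.INTER_CUBIC)]))
for n,i,b in (("top",t,(400,250,480,335)),("side",d,(360,180,440,260))):
    for c in blobs(i,*YEL,b,8): print(n,"shaft",rect(n,c,.052),cv2.boundingRect(c))
E
```

```text
top shaft (array([ 450.8, -206.7]), array([10.3, 28.8]), 82.1) (435, 299, 6, 13)
side shaft (array([ 449.7, -209.7]), array([27.9, 35.7]), 82.7) (412, 215, 14, 7)
```

View pics/c.png

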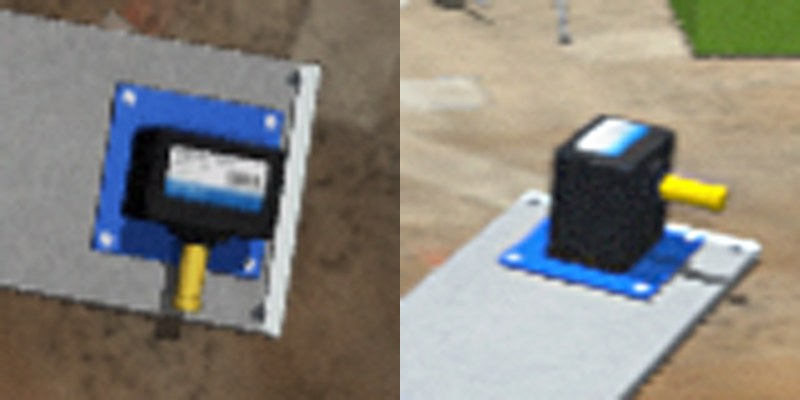

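The gearhead stands flat on the blue pad with its shaft across the board, tip at top pixel (437,312). I'll check centring with the dark mask edges.

```bash
python3 - <<'E'
from h import *
t=cv2.imread("pics/t1.png")
k=5; g=cv2.resize(t[250:330,400:480],None,fx=k,fy=k,interpolation=cv2.INTER_LINEAR)
yv=np.array([35.8,237.2])/239.9; xv=np.array([yv[1],-yv[0]])
def prof(a0,a1,fixed,axis,z):
    # intensity (max channel) along a board-frame line at height z
    o,_=ray("top",[[0,0]]); c=eyes.get_calibration("top"); f=240/np.tan(np.radians(c["fov_y"]/2)); Rm=R.from_quat(c["attitude"])
    out=[]
    for a in np.arange(a0,a1,1.0):
        acc=[]
        for fx in fixed:
            xy=np.array([495.2,-213])+(a*xv+fx*yv if axis=="x" else fx*xv+a*yv)
            q=Rm.inv().apply(np.r_[xy/1000,z]-o); px=(c["cx"]-f*q[0]/q[2]-400, c["cy"]+f*q[1]/q[2]-250)
            acc.append(cv2.getRectSubPix(t[250:330,400:480],(1,1),px)[0,0].max())
        out.append(int(np.mean(acc)))
    return out
print("back x",list(zip(range(14,30),prof(14,30,(-15,0,15),"x",.072))))
print("front x",list(zip(range(-30,-14),prof(-30,-14,(-22,-12,14,22),"x",.072))))
print("right y",list(zip(range(-38,-22),prof(-38,-22,(-12,0,12),"y",.072))))
print("left base y",list(zip(range(22,38),prof(22,38,(-12,0,12),"y",.012))))
E
```

```text
back x [(14, 35), (15, 27), (16, 31), (17, 38), (18, 58), (19, 84), (20, 116), (21, 147), (22, 170), (23, 178), (24, 186), (25, 189), (26, 191), (27, 191), (28, 191), (29, 192)]
front x [(-30, 118), (-29, 117), (-28, 112), (-27, 105), (-26, 98), (-25, 88), (-24, 71), (-23, 48), (-22, 30), (-21, 28), (-20, 29), (-19, 31), (-18, 32), (-17, 32), (-16, 31), (-15, 31)]
right y [(-38, 190), (-37, 213), (-36, 214), (-35, 215), (-34, 214), (-33, 212), (-32, 188), (-31, 152), (-30, 103), (-29, 59), (-28, 35), (-27, 31), (-26, 31), (-25, 35), (-24, 41), (-23, 63)]
left base y [(22, 8), (23, 8), (24, 8), (25, 9), (26, 18), (27, 36), (28, 72), (29, 113), (30, 153), (31, 185), (32, 195), (33, 194), (34, 194), (35, 195), (36, 195), (37, 193)]
```

step_arm:
  plan: [1,-1,-35,0,0,0,-35,0,0,0,-30,0,0,0,-15,0,0,0,-8,0,0,0,0,0]

```text
time: 10.2
tcp_pos: [0.5738, 0.1842, 0.0362]
orientation: [0.076, 0.997, -0.0, -0.0]
force: [-0.2, -0.8, 0.5]
gripper_width: 0.0851
gripper_force: 0.0
```

step_arm:
  plan: [0,0,0,0,0,0,0,0,0,0,0,0,0,0,0,0,0,0,0,0,0,0,0,0,0,0,0,0,0,0,0,0,0,0,0,0,0,0,0,0]
  fingers: 25

```text
time: 11.2
tcp_pos: [0.5751, 0.1852, 0.0382]
orientation: [0.076, 0.997, 0.0, 0.001]
force: [-0.6, -0.5, 6.4]
gripper_width: 0.0435
gripper_force: 61.3
```

step_arm:
  plan: [0,0,20,0,0,0,30,0,-7.3,-26.8,0,0,-7.3,-26.8,0,0,-7.3,-26.8,0,0,-7.3,-26.8,0,0,-7.3,-26.8,0,0,-7.3,-26.8,0,0,0,0,0,0,0,0,-20,0,0,0,0,0,0,0,0,0]

```text
time: 12.4
tcp_pos: [0.5296, 0.0248, 0.0665]
orientation: [0.075, 0.997, 0.0, -0.001]
force: [0.6, 0.7, -1.6]
gripper_width: 0.0436
gripper_force: 61.6
```

```bash
python3 - <<'E'
from h import *
print(manip.read_state()["tcp_pos"])
t=eyes.read_camera("top"); d=eyes.read_camera("side")
cv2.imwrite("pics/d.png",np.hstack([cv2.resize(t[225:305,300:380],(400,400),interpolation=cv2.INTER_CUBIC),cv2.resize(d[200:300,310:410],(400,400),interpolation=cv2.INTER_CUBIC)]))
E
```

```text
[0.52960903 0.02476264 0.06648439]
```

View pics/d.png

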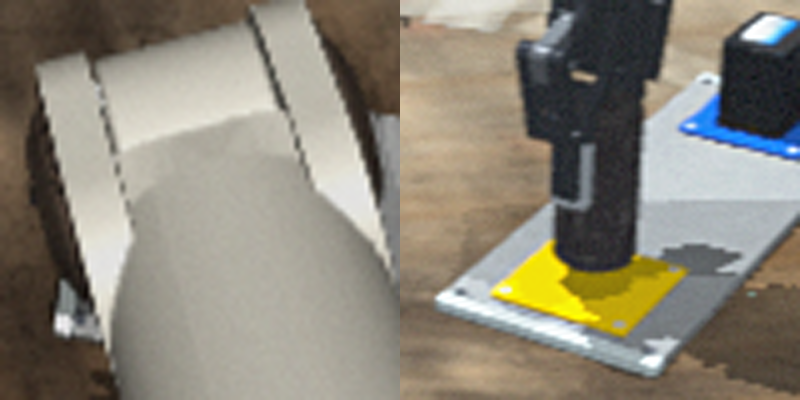

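The side view shows the bush hanging upright just above the yellow pad (base at side px (459/4...), roughly (359,266)). Lowering and releasing it.

step_arm:
  plan: [1,0,-8,0,0,0,-5,0,0,0,-3,0,0,0,-0.5,0,0,0,0,0,0,0,0,0]

```text
time: 13.1
tcp_pos: [0.5309, 0.0241, 0.0502]
orientation: [0.076, 0.997, -0.0, -0.0]
force: [-1.9, -0.4, 2.7]
gripper_width: 0.0433
gripper_force: 62.2
```

step_arm:
  plan: [0,0,0,0,0,0,0,0,0,0,0,0,0,0,0,0,0,0,0,0,0,0,0,0]
  fingers: 85

```text
time: 13.7
tcp_pos: [0.5312, 0.0241, 0.0501]
orientation: [0.076, 0.997, 0.0, 0.0]
force: [-0.5, -0.7, -0.1]
gripper_width: 0.0849
gripper_force: 0.0
```

step_arm:
  plan: [0,0,30,0,0,0,40,0,0,0,40,0,-14.4,24.1,0,0,-14.4,24.1,0,0,-14.4,24.1,0,0,-14.4,24.1,0,0,-14.4,24.1,0,0,-14.4,24.1,0,0,-14.4,24.1,0,0,0,0,-30,0,0,0,-30,0,0,0,0,0,0,0,0,0]

```text
time: 15.1
tcp_pos: [0.4299, 0.1927, 0.1001]
orientation: [0.076, 0.997, -0.0, -0.001]
force: [-0.4, -0.6, 0.9]
gripper_width: 0.085
gripper_force: 0.0
```

```bash
python3 - <<'E'
from h import *
print(manip.read_state()["tcp_pos"])
t=eyes.read_camera("top"); d=eyes.read_camera("side")
cv2.imwrite("pics/t2.png",t);cv2.imwrite("pics/s2.png",d)
cv2.imwrite("pics/e.png",np.hstack([cv2.resize(t[225:305,300:380],(400,400),interpolation=cv2.INTER_CUBIC),cv2.resize(d[200:300,310:410],(400,400),interpolation=cv2.INTER_CUBIC)]))
E
```

```text
[0.42992181 0.19268251 0.10013599]
```

View pics/e.png

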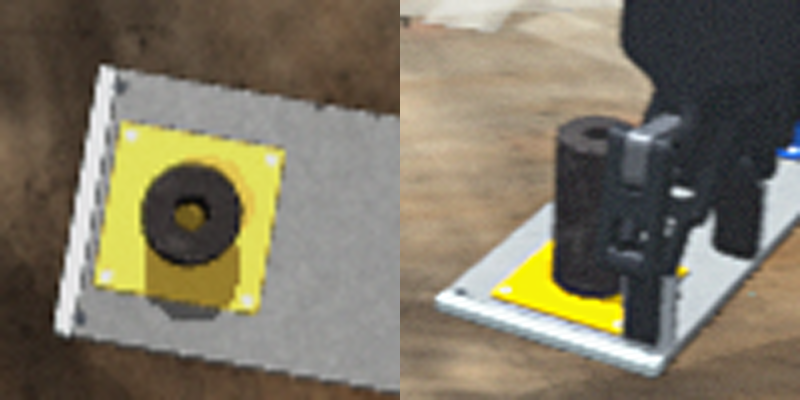

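The top crop shows the bush standing on the yellow pad, its top centred at about crop (191,215), i.e. px (338,268).

```bash
python3 - <<'E'
from h import *
t=cv2.imread("pics/t2.png")
print(onz("top",[(300+191/5-.4,225+215/5-.4)],.1)*1000)
c=blobs(t,(0,0,0),(180,120,95),(322,252,354,282))[0]
w=(onz("top",c.reshape(-1,2),.1)*1000).astype(np.float32); print(cv2.minEnclosingCircle(w), cv2.fitEllipse(w))
E
```

```text
[[528.72933964  24.2241064 ]]
((528.8258666992188, 24.044282913208008), 21.827049255371094) ((529.0262451171875, 23.99932289123535), (40.92568588256836, 42.433937072753906), 73.04166412353516)
```

step_arm:
  plan: [0,0,-30,0,0,0,-30,0,0,0,-20,0,0,0,-11,0,0,0,0,0,0,0,0,0]
  fingers: 50

```text
time: 15.8
tcp_pos: [0.4312, 0.1932, 0.0101]
orientation: [0.076, 0.997, 0.0, 0.001]
force: [0.0, 0.1, -0.5]
gripper_width: 0.0501
gripper_force: 0.0
```

step_arm:
  plan: [-1,0,-2,0,0,0,0,0,0,0,0,0,0,0,0,0]

```text
time: 16.2
tcp_pos: [0.4296, 0.1929, 0.0075]
orientation: [0.076, 0.997, 0.0, 0.0]
force: [-0.1, -0.7, 0.5]
gripper_width: 0.0498
gripper_force: 0.0
```

step_arm:
  plan: [0,0,0,0,0,0,0,0,0,0,0,0,0,0,0,0,0,0,0,0,0,0,0,0,0,0,0,0,0,0,0,0,0,0,0,0,0,0,0,0]
  fingers: 5

```text
time: 17.2
tcp_pos: [0.4294, 0.1929, 0.0073]
orientation: [0.076, 0.997, 0.0, 0.0]
force: [-0.5, -0.5, 5.5]
gripper_width: 0.014
gripper_force: 58.7
```

step_arm:
  plan: [0,0,30,0,0,0,40,0,0,0,40,0,0,0,40,0,14.2,-24.1,0,0,14.2,-24.1,0,0,14.2,-24.1,0,0,14.2,-24.1,0,0,14.2,-24.1,0,0,14.2,-24.1,0,0,14.2,-24.1,0,0,0,0,-20,0,0,0,-20,0,0,0,0,0,0,0,0,0,0,0,0,0]

```text
time: 18.8
tcp_pos: [0.5293, 0.0245, 0.1179]
orientation: [0.076, 0.997, 0.0, 0.001]
force: [-0.2, -0.1, -0.5]
gripper_width: 0.0141
gripper_force: 58.7
```

```bash
python3 - <<'E'
from h import *
print(manip.read_state()["tcp_pos"])
d=eyes.read_camera("side"); cv2.imwrite("pics/s3.png",d)
cv2.imwrite("pics/f.png",cv2.resize(d[205:275,320:400],None,fx=7,fy=7,interpolation=cv2.INTER_CUBIC))
for c in blobs(d,*YEL,(330,205,390,262),4): print(cv2.boundingRect(c))
E
```

```text
[0.5292783  0.02447819 0.11791871]
(356, 226, 8, 4)
```

View pics/f.png

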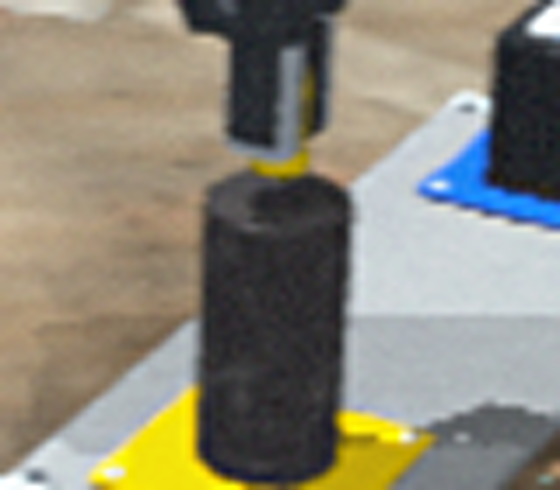

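The side view shows the cap rim about 10 mm above the bush top, centred on it horizontally (crop column 282 against 278). Lowering it.

step_arm:
  plan: [-0.5,0,-5,0,0,0,-3,0,0,0,-2,0,0,0,-0.5,0,0,0,0,0,0,0,0,0]

```text
time: 19.45
tcp_pos: [0.5287, 0.0243, 0.1073]
orientation: [0.076, 0.997, 0.0, 0.0]
force: [-0.9, -0.6, 6.1]
gripper_width: 0.0136
gripper_force: 59.4
```

step_arm:
  plan: [0,0,0,0,0,0,0,0,0,0,0,0,0,0,0,0,0,0,0,0]
  fingers: 50

```text
time: 19.95
tcp_pos: [0.5281, 0.0241, 0.1065]
orientation: [0.076, 0.997, -0.0, -0.0]
force: [0.6, 0.2, -0.9]
gripper_width: 0.0503
gripper_force: 0.0
```

step_arm:
  plan: [0,0,20,0,0,0,40,0,-6,28.8,0,-2.09,-6,28.8,0,-2.09,-6,28.8,0,-2.09,-6,28.8,0,-2.09,-6,28.8,0,-2.09,-6,28.8,0,-2.09,-6,28.8,0,-2.09,-6,28.8,0,-2.09,-6,28.8,0,-2.09,-6,28.8,0,-2.09,-6,28.8,0,-2.09,-6,28.8,0,-2.09,0,0,-30,0,0,0,-40,0,0,0,-40,0,0,0,-20,0,0,0,0,0,0,0,0,0]

```text
time: 21.95
tcp_pos: [0.4562, 0.3699, 0.0368]
orientation: [0.29, 0.957, -0.0, -0.0]
force: [0.0, 0.9, 0.1]
gripper_width: 0.0498
gripper_force: 0.0
```

```bash
python3 - <<'E'
from h import *
t=eyes.read_camera("top"); d=eyes.read_camera("side"); cv2.imwrite("pics/t4.png",t)
cv2.imwrite("pics/g.png",np.hstack([cv2.resize(t[225:305,300:380],(400,400),interpolation=cv2.INTER_CUBIC),cv2.resize(d[200:300,310:410],(400,400),interpolation=cv2.INTER_CUBIC)]))
c=blobs(t,(0,0,0),(180,130,95),(322,252,354,282))[0]
w=(onz("top",c.reshape(-1,2),.1)*1000).astype(np.float32); print("bush",cv2.minEnclosingCircle(w))
for c in blobs(t,*YEL,(330,255,346,280),6): print("cap",cv2.minEnclosingCircle((onz("top",c.reshape(-1,2),.132)*1000).astype(np.float32)),cv2.boundingRect(c))
E
```

```text
bush ((529.0098266601562, 24.08989906311035), 21.991960525512695)
cap ((548.1700439453125, 25.754371643066406), 17.448564529418945) (330, 255, 16, 7)
cap ((529.0267944335938, 24.844844818115234), 8.387054443359375) (334, 263, 8, 8)
cap ((507.27423095703125, 24.84488296508789), 16.701236724853516) (330, 275, 16, 5)
```

View pics/g.png

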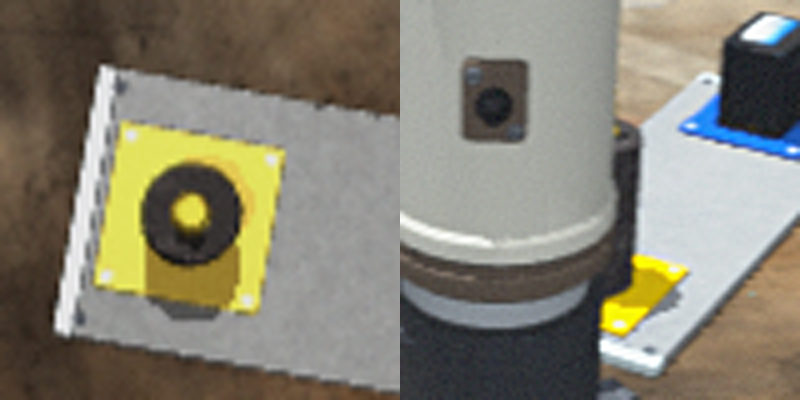

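The top crop shows the cap centred on the bush (about 1 mm off). Now I grasp the shaft.

step_arm:
  plan: [0,0,-20,0,0,0,-9,0,0,0,-4,0,0,0,0,0,0,0,0,0]

```text
time: 22.55
tcp_pos: [0.4566, 0.3701, 0.0043]
orientation: [0.29, 0.957, 0.0, 0.0]
force: [-0.0, -0.0, 0.4]
gripper_width: 0.0499
gripper_force: 0.0
```

step_arm:
  plan: [0,0,0,0,0,0,0,0,0,0,0,0,0,0,0,0,0,0,0,0,0,0,0,0,0,0,0,0,0,0,0,0,0,0,0,0,0,0,0,0]
  fingers: 5

```text
time: 23.55
tcp_pos: [0.4566, 0.3701, 0.0043]
orientation: [0.291, 0.957, 0.0, 0.0]
force: [-0.3, -2.0, 6.1]
gripper_width: 0.0131
gripper_force: 61.0
```

step_arm:
  plan: [0,0,20,0,0,0,45,0,0,0,45,0,0,0,45,0,0,0,35,0,0,0,0,0]

```text
time: 24.15
tcp_pos: [0.4589, 0.3723, 0.1993]
orientation: [0.291, 0.957, 0.004, 0.003]
force: [0.7, 0.4, 0.2]
gripper_width: 0.0132
gripper_force: 60.3
```

step_arm:
  plan: [3.53,-29.03,0,1.57,3.53,-29.03,0,1.57,3.53,-29.03,0,1.57,3.53,-29.03,0,1.57,3.53,-29.03,0,1.57,3.53,-29.03,0,1.57,3.53,-29.03,0,1.57,3.53,-29.03,0,1.57,3.53,-29.03,0,1.57,3.53,-29.03,0,1.57,3.53,-29.03,0,1.57,3.53,-29.03,0,1.57,3.53,-29.03,0,1.57,3.53,-29.03,0,1.57,3.53,-29.03,0,1.57,3.53,-29.03,0,1.57,0,0,0,0,0,0,0,0]

```text
time: 25.95
tcp_pos: [0.5118, -0.0953, 0.1925]
orientation: [0.077, 0.997, 0.0, -0.001]
force: [0.8, 0.8, -0.2]
gripper_width: 0.013
gripper_force: 60.3
```

step_arm:
  plan: [0,0,-40,0,0,0,-40,0,0,0,-40,0,0,0,-30,0,0,0,-10,0,0,0,0,0,0,0,0,0]

```text
time: 26.65
tcp_pos: [0.5136, -0.0941, 0.0346]
orientation: [0.075, 0.997, 0.0, 0.001]
force: [1.0, -0.1, 0.1]
gripper_width: 0.0132
gripper_force: 60.2
```

```bash
python3 - <<'E'
from h import *
s=manip.read_state();print(s["tcp_pos"],s["orientation"])
t=eyes.read_camera("top"); d=eyes.read_camera("side")
cv2.imwrite("pics/i.png",np.hstack([cv2.resize(t[225:325,340:440],(400,400),interpolation=cv2.INTER_CUBIC),cv2.resize(d[180:280,340:440],(400,400),interpolation=cv2.INTER_CUBIC)]))
E
```

```text
[ 0.513648   -0.09412154  0.0345876 ] [7.49718717e-02 9.97185413e-01 1.16065398e-04 6.76780347e-04]
```

View pics/i.png

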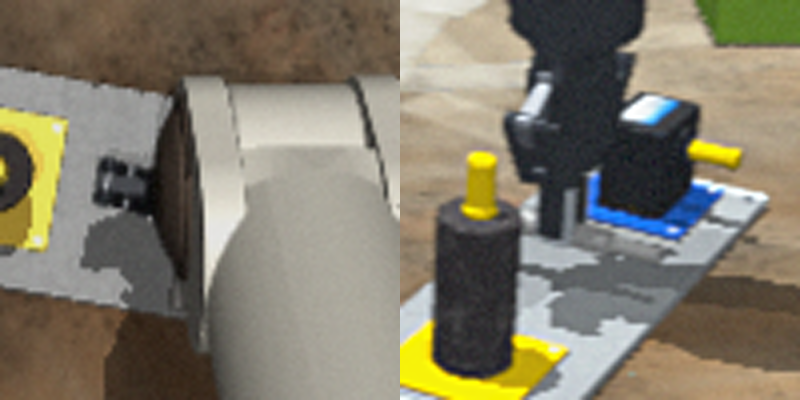

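The side view shows the shaft held level above the middle of the board, with the cap upright on the bush and the gearhead on the blue pad.

step_arm:
  plan: [0,0,-10,0,0,0,-6,0,0,0,-4,0,0,0,-2.3,0,0,0,0,0,0,0,0,0]

```text
time: 27.35
tcp_pos: [0.5123, -0.0948, 0.0122]
orientation: [0.076, 0.997, -0.0, -0.0]
force: [-5.1, 0.2, 13.1]
gripper_width: 0.013
gripper_force: 62.0
```

step_arm:
  plan: [0,0,0,0,0,0,0,0,0,0,0,0,0,0,0,0,0,0,0,0]
  fingers: 45

```text
time: 27.85
tcp_pos: [0.5126, -0.0948, 0.0111]
orientation: [0.075, 0.997, 0.0, -0.0]
force: [0.0, 0.1, -0.0]
gripper_width: 0.0454
gripper_force: 0.0
```

step_arm:
  plan: [0,0,20,0,0,0,45,0,0,0,45,0,0,0,45,0,0,0,40,0,-40,-20,0,0,-40,-30,0,0,-20,-40,0,0,0,-45,0,0,0,-45,0,0,0,-45,0,0,0,0,0,0,0,0,0,0]

```text
time: 29.15
tcp_pos: [0.4121, -0.3206, 0.2059]
orientation: [0.077, 0.997, 0.0, -0.0]
force: [0.4, 1.3, -0.2]
gripper_width: 0.0448
gripper_force: 0.0
```

```bash
python3 - <<'E'
from h import *
t=eyes.read_camera("top"); d=eyes.read_camera("side"); cv2.imwrite("pics/t5.png",t)
cv2.imwrite("pics/j.png",np.hstack([cv2.resize(t[220:340,300:480],(450,300),interpolation=cv2.INTER_CUBIC),cv2.resize(d[180:300,320:440],(300,300),interpolation=cv2.INTER_CUBIC)]))
E
```

```text
(no output)
```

View pics/j.png

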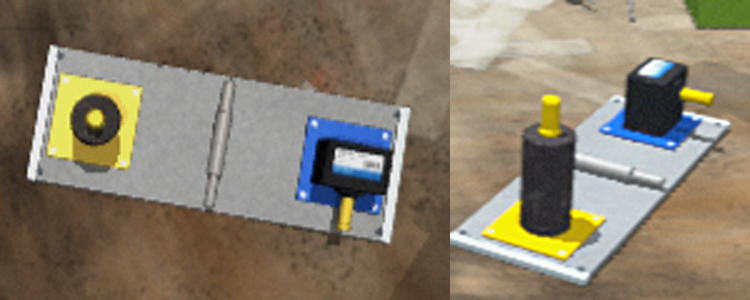

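All four parts are set out. The shaft ends are at crop (228,80) and (209,208). Checking these against the board centre.

```bash
python3 - <<'E'
from h import *
e=onz("top",np.array([(228.5,79),(209,209)])/2.5+[299.7,219.7],.018)*1000; v=e[0]-e[1]
m=e.mean(0)-[513.1,-94.4]; y=np.array([35.8,237.2])/239.9
print(e,np.linalg.norm(v),"angle",np.degrees(np.arctan2(v[1],v[0])),"want",np.degrees(np.arctan2(-35.8,237.2)),"off along/across",m@y,m@[y[1],-y[0]])
E
```

```text
[[ 573.67334012 -102.48833781]
 [ 450.68736338  -85.69007532]] 124.12788606289018 angle -7.7777192342073995 want -8.58273027184659 off along/across 0.1700575015362144 -0.9556772365255568
```

```bash
python3 -c "
from workcell import job_done
print(job_done())"
```

```text
the job is handed in; nothing more can be done
None
```

The job is handed in: all four parts were placed in the order asked, each measuring within about 2 mm of its target (shaft within about 1° of square), and the bottle, tape roll and tin were never approached.

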